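# Set a painted plaque up to dry and hold the drying cage open

### The job

Get my freshly painted plaque ready to go into the drying cage: balance it, flower side up and level, on the very top of the upturned blue bowl and let go of it (its long edges are dry to hold). Then open the cage for me: pinch the red safety bolt back clear of the gate first, then squeeze the yellow catch and keep it squeezed while you swing the gate past its half-open stop, and finish still holding the gate by its squeezed catch, wide open at 70 degrees or more, so that I can carry bowl and plaque in with both hands. The plaque must still be balanced on the bowl at the end, and everything else on the table stays where it is.

Things in the scene. Friction and masses are not known exactly. Their poses are not given: they have to be found in the camera images.
- plaque: Loose wooden plaque, 92 (its x) x 56 (its y) x 12 mm thick, about 45 g, lying on the table; cream upper face (+z) with a red five-petalled flower and two green leaves, bare wood edges. Origin: centre of its underside. Take it across the 56 mm width.
- dome: Blue upturned ceramic bowl with a white rim that serves as drying dome: a half sphere of 55 mm radius standing firmly on the table (it cannot be moved). Origin: centre of its foot, at table height.
- dome_top (a point): Topmost point of the blue bowl, 55 mm above the table.
- cage: Low drying cage, fixed: dark steel frame, wire sides and roof, plywood base; 240 mm deep (its x), 390 wide (its y), frame top 262 above the table. The gate in its front faces its -x, to the robot. Origin: on the table under the middle, 110 mm behind the gate plane.
- gate_hinge (a point): Point on the gate's vertical hinge axis at the cage's left (+y) end, 288 mm above the table, level with both grip points. Axes as the cage's.
- gate (a joint): Gate opening (rad), 0 shut to 1.5. Leaf 232 mm long, along the cage's -y from the hinge when shut; swings towards the robot, clockwise from above. A spring draws it shut (0.15 Nm shut, 0.5 Nm wide); the half-open stop (sprung roller on a cam at the hinge) adds up to 0.6 Nm against opening at 0.4-0.65 rad; let go beyond it, it falls back to the stop. Starts shut.
- bolt_grip (a point): Pinch point of the safety bolt, 288 mm up, 20 mm before the gate plane, right of the gate; axes as the cage's. Two upright tabs side by side along y, each 9 mm thick, 24 wide in x, 262 to 308 mm up (fingertips stay above 264). Fixed black tab to -y: outer face 12 mm from here. Red bolt tab to +y: outer face 26 mm from here when shot, 12 when drawn.
- safety_bolt (a joint): Travel of the red bolt (m): 0 shot, its tongue lies 11 mm across the front of the gate; 0.014 fully drawn (red tab moved to -y, towards the black tab). The gate is free of it from 0.011. Needs 4 N and stays where it is left.
- catch_grip (a point): Squeeze point of the catch on the gate's top rail (262 mm), 165 mm from the hinge axis, 288 mm up; turns with the gate, y along the leaf to the hinge (cage axes when shut). Two upright tabs along y, 9 mm thick, 24 wide in x, top 308. Fixed black tab at +y: outer face 12 mm from here. Yellow catch tab at -y: outer face 24 mm from here released, 12 squeezed.
- squeeze_catch (a joint): Travel of the yellow catch (m): 0 released, tongue behind the strike on the jamb; 0.012 squeezed to its stop (yellow tab towards the black one). Frees the gate from 0.009. Springs back when let go (3 to 8 N); a pinch of about 25 N on both tabs keeps it at its stop and grips the gate.
- paint_jar: Bystander: glass jar of blue-grey paint, 84 mm across, 108 mm tall. Origin: centre of its underside.
- pine_cone_a: Bystander: pine cone, 60 mm across, 66 mm tall. Origin: centre of its underside.
- pine_cone_b: Bystander: pine cone, 60 mm across, 66 mm tall. Origin: centre of its underside.
- brush: Bystander: paint brush lying flat, 190 mm long, green handle. Origin: at its middle.
- paint_box: Bystander: open green plastic box, 130 x 90 x 55 mm. Origin: centre of its underside.
- pot_red: Bystander: small red paint pot, 48 mm across, 55 mm tall. Origin: centre of its underside.
- pot_blue: Bystander: small blue paint pot with a white cap, 48 mm across, 55 mm tall. Origin: centre of its underside.
- water_bottle: Bystander: clear water bottle, 64 mm across, 210 mm tall. Origin: centre of its underside.
Things that resemble listed ones, but are neither listed nor needed, are in the scene too. Of the things that look like the plaque, the largest one is meant.

How it is judged:
On the way, in this order (a step that is already met when the one before it is completed fails the run):
1. the plaque rests balanced on the top of the blue bowl, face up and level, let go of (horizontal distance between plaque and dome_top below 0.014 m and distance between plaque and dome_top below 0.018 m and angle between plaque's own z axis and vertical below 0.22 rad and contact force between plaque and dome above 0.05 N and contact force between the fingers and plaque below 0.01 N), for 0.3 s.
2. the safety bolt is drawn while the gate is still shut (value of joint safety_bolt above 0.0105 m and value of joint gate below 0.06 rad), for 0.1 s.
3. the yellow catch is squeezed while the gate is still shut (all of step 2 and value of joint squeeze_catch above 0.0085 m), for 0.1 s.
4. the gate is past its half-open stop, the catch still squeezed (value of joint gate above 0.95 rad and value of joint squeeze_catch above 0.0085 m), for 0.1 s.
At the end, for the whole second after the job is handed in: Fingers holding the gate (over 1 N), catch squeezed 8.5 mm or more, gate still at more than 1.15 rad (66 degrees), safety bolt drawn 10.5 mm or more, plaque untouched on the blue bowl, centre within 14 mm of its top, flower up, within 0.22 rad of level; the program finishes while holding (all of step 1 and value of joint gate above 1.15 rad and value of joint squeeze_catch above 0.0085 m and value of joint safety_bolt above 0.0105 m and velocity of joint gate between -0.05 and 0.05 rad/s and contact force between the fingers and gate above 1 N and contact force between the arm and plaque below 0.01 N); the arm keeps its last pose, push and grip.
It fails at once if the gate is forced open with the safety bolt still shot (value of joint gate above 0.12 rad and value of joint safety_bolt below 0.008 m).
It fails at once if one of the other things on the table is shifted by more than 30 mm (distance of any of paint_jar, pine_cone_a, pine_cone_b, brush, paint_box, pot_red, pot_blue, water_bottle from where it was at the start of the episode above 0.03 m).
It also fails if it takes over 59 s, if anything falls off the work surface, if the arm or the gripper's body presses on something with over 40 N, if the wrist force passes 120 N, or if a joint passes its speed limit or range.

### The arm

A 6-joint arm with a two-finger parallel gripper is mounted at the origin on the work surface. World frame = base frame: x ahead of the robot, y to its left, z up, the work surface at z = 0. Lengths are in m, angles in rad, forces in N, time in s.
With the tool pointing down it reaches from about 0.35 to 0.775 m from the base axis. Payload 7.3 kg.
Tool frame: the origin (TCP) lies at the very end of the fingers, on their centre line; the grasp point (between the pads) lies 19 mm behind it (robot.tcp_to_grasp is the z of the grasp point in the tool frame, in m); z points along the fingers, y is the line along which they close (so a half turn about z gives the same grasp; the last joint's range is limited). The gripper opens to 92 mm and grips with 3 to 60 N. Pads are 19 mm wide; open, the fingers measure 130 mm over their backs; the gripper's body (75 mm by 190 mm) begins 47 mm behind the grasp point.
Start: joints at [1.007, 0.342, 1.524, -0, 1.275, -0.146], TCP at [0.213, 0.48, 0.227] pointing down, gripper open.
Joint ranges: [-2.53, 2.53], [-0.77, 2.02], [0.04, 2.7], [-1, 4.14], [0.28, 2.66], [-3.11, 3.11]. Speed limits (rad/s): [2.57, 2.57, 3.14, 3.14, 3.14, 3.14].

### API

Orientations are given as [roll, pitch, yaw] about the fixed x, y, z axes, in that order (R = Rz(yaw) Ry(pitch) Rx(roll)).
In Python, from cell import monitor, read_camera, get_calibration, job, robot gives the robot as it stands. The module is installed in compiled form; this text tells all that it offers.
- The arm moves only by the tool send_rows, never from a script. Its argument "targets" is a list of rows, each an object with "translation": the shift along the tool's x, y, z in cm, a list of three; "spin": the turn about the tool's z in degrees; "jaw": the opening, from 0 (shut) to 1 (fully open). A call has exactly 5 rows; each row is the pose to reach, as a shift and turn from the pose commanded when the call began, along the tool's axes at that moment; what a row does not reach only later rows make up. A row lasts 1/10 s, in which the tool goes at most 50 mm and 8.59 degrees, less where a joint would pass 70% of its speed; a pose out of reach is approached as far as the arm can. A call with a gripper value outside its range is refused whole. The fingers move at their own pace and stop on an object; "force" is the grip in N (left out, the last holds). Time passes only in rows, so rows that repeat a pose let the fingers close, or fill a call up. It gives the time, the measured TCP pose, the force, the opening and the grip force at its end, in the units of the state.
- monitor.observe(): the state, without advancing time (a new reading comes with each control period).
- read_camera(name): name is "side" or "top"; returns (picture, depth): 384x512x3 uint8, red, green, blue; 384x512 float32, m along the optical axis (not along the pixel's ray), 0 where there is no reading.
- get_calibration(name): a dict with "intrinsics" (3x3 intrinsics, pixels), "origin" and "orientation" of the camera in the world. Camera axes: x right, y up, looking along -z (the intrinsics and any distortion apply to the point x, -y, -z); pixel columns grow to the right and rows downward; lengths in m; the calibration is good to about 2 mm. A picture is of the moment at which its call begins. get_calibration takes no time and is no camera call.
- job.hand_in(): hands the job in; it is judged then, once.
The state is a dict: "time": time; "qpos": joint angles; "qvel": joint speeds; "joint_efforts": joint torques, N m; "tool_pos": TCP position; "tool_rot": TCP orientation; "contact_force": force on the tool from outside, world axes, zero at the start; "torque": the same for the moment, N m; "opening": finger opening in m; "grip_force": force on a finger pad.
Only numpy, scipy, OpenCV 4.12 (cv2) and the standard library are available. Lean on these libraries where they do the work, as an engineer would, in place of code of your own. Each camera call takes 0.05 s, during which the arm holds its last target. There are 200 camera calls.

## Working session

There is one attempt and no reset: what is moved stays moved. The work goes in short steps, Python scripts to look and compute and a tool call to move; the robot and the scene stay as the last step left them, time stands still between calls to the robot, and variables do not carry over. Pictures are saved under pics/ and viewed, at most 10 in all, crops included, and the job is handed in when it is done.

Besides the shell and the picture viewer there is one more tool, called after "Request:" by a JSON object that holds its "api" and its "payload", one argument or row to a line. send_rows: Moves the arm, as the interface text tells. Its arguments: {"type":"object","properties":{"targets":{"type":"array"},"force":{"type":"number"}},"required":["targets"]}

```bash
mkdir -p pics
cat > h.py <<'E'
import numpy as np, cv2
from cell import monitor, read_camera, get_calibration, job, robot
from scipy.spatial.transform import Rotation as R
def rot(o):
    o=np.array(o,float)
    return o if o.shape==(3,3) else R.from_euler('xyz',o).as_matrix()
def pts(name,depth):
    c=get_calibration(name);K=np.array(c['intrinsics'])
    v,u=np.mgrid[0:384,0:512]
    P=np.stack([(u-K[0,2])/K[0,0]*depth,-(v-K[1,2])/K[1,1]*depth,-depth],-1)
    return P@rot(c['orientation']).T+np.array(c['origin'])
def snap(name):
    p,d=read_camera(name); np.savez(name+'.npz',p=p,d=d); return p,d,pts(name,d)
E
python3 - <<'E'
from h import *
for n in('top','side'):
    p,d,_=snap(n); print(get_calibration(n))
    cv2.imwrite(f'pics/{n}0.png',cv2.resize(p[:,:,::-1],(800,600),interpolation=cv2.INTER_CUBIC))
print(monitor.observe(),robot.tcp_to_grasp)
E
```

```text
{'intrinsics': array([[437.35999824,   0.        , 252.72976774],
       [  0.        , 437.35999824, 191.962712  ],
       [  0.        ,   0.        ,   1.        ]]), 'origin': array([0.25548963, 0.0465426 , 1.57406074]), 'orientation': array([ 1.92010433e-01,  3.30780511e-05, -1.58570490e+00])}
{'intrinsics': array([[394.60222541,   0.        , 252.11562195],
       [  0.        , 394.60222541, 188.40940037],
       [  0.        ,   0.        ,   1.        ]]), 'origin': array([ 0.0958495 , -0.60238056,  1.08393875]), 'orientation': array([ 0.73281966,  0.01457041, -0.61135346])}
{'time': 0.1, 'qpos': array([ 1.00700949e+00,  3.42674251e-01,  1.52489052e+00,  2.33109560e-05,
        1.27537685e+00, -1.46012259e-01]), 'qvel': array([ 0.00059109, -0.00187057, -0.00358544,  0.0004482 ,  0.00052221,
       -0.00062936]), 'joint_efforts': array([ 1.17514435e-03, -4.32003736e+01, -2.44695067e+01,  7.18549825e-02,
        5.26715477e-02, -1.01500052e-05]), 'tool_pos': array([0.21280194, 0.47956529, 0.22611425]), 'tool_rot': array([-3.14026128e+00, -2.18321721e-04,  2.72381113e+00]), 'contact_force': array([-0.230779  ,  0.17275809, -0.41611038]), 'torque': array([-0.00829235,  0.00951731,  0.0010156 ]), 'grip_force': 0.0, 'opening': 0.09203864107285173} -0.0188
```

View pics/top0.png

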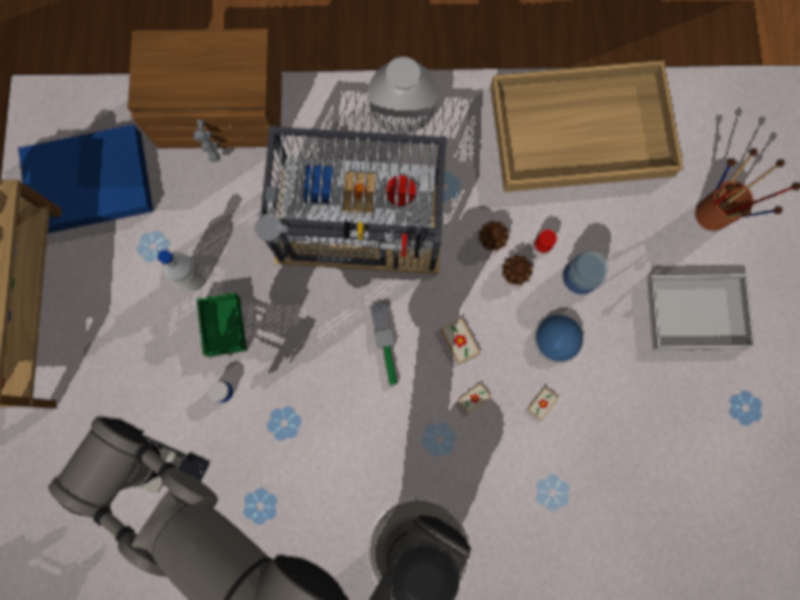

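View pics/side0.png

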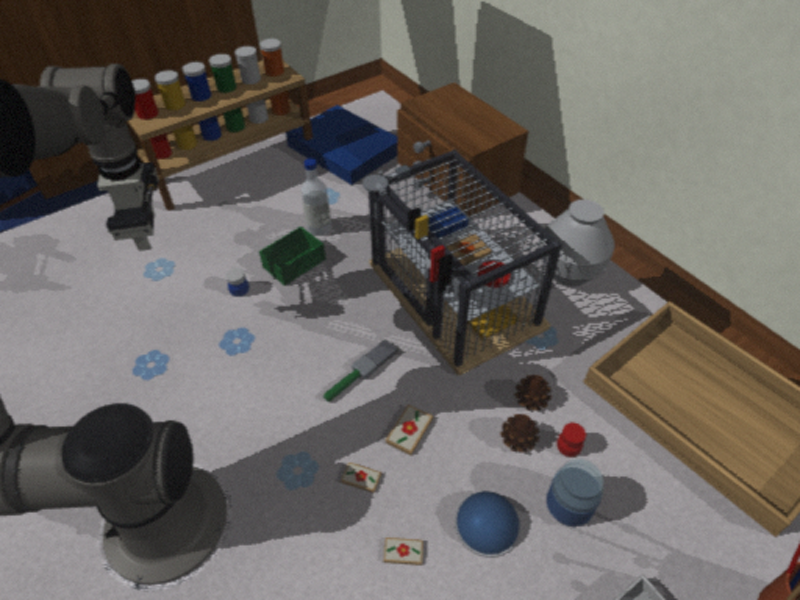

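The pictures (800x600) show three flower plaques in the top view, at (461,340) largest, (475,398) and (542,402). The bowl is at (559,338), with the paint jar beside it at (585,272). The yellow catch is at (361,231) and the red bolt at (405,245). I choose the plaque at (461,340) and check it in a crop.

Run:
```python
from h import *
t=np.load('top.npz');s=np.load('side.npz')
a=cv2.resize(t['p'][190:280,270:380,::-1],(400,327),interpolation=cv2.INTER_CUBIC)
b=cv2.resize(t['p'][125:185,160:290,::-1],(400,185),interpolation=cv2.INTER_CUBIC)
c=cv2.resize(s['p'][95:245,230:364,::-1],(400,448),interpolation=cv2.INTER_CUBIC)
im=np.zeros((520,800,3),np.uint8); im[:327,:400]=a; im[330:515,:400]=b; im[:448,400:]=c
cv2.imwrite('pics/crop1.png',im)
from scipy.optimize import least_squares
for n,z in(('top',t),('side',s)):
    P=pts(n,z['d']); hsv=cv2.cvtColor(z['p'],cv2.COLOR_RGB2HSV).astype(int); H,S,V=hsv[...,0],hsv[...,1],hsv[...,2]
    print(n,'table z',np.median(P[...,2][(abs(P[...,0]-.45)<.1)&(abs(P[...,1]+.1)<.1)]))
    # dome
    m=(H>100)&(H<120)&(S>110)&(P[...,2]>.012)&(P[...,2]<.07)&(P[...,0]>.3)&(P[...,0]<.6)&(P[...,1]<-.1)&(P[...,1]>-.5)
    k,l,st,ce=cv2.connectedComponentsWithStats(m.astype(np.uint8)); i=1+np.argmax(st[1:,4]); q=P[l==i]
    r=least_squares(lambda c:np.linalg.norm(q-c[:3],axis=1)-.055,[q[:,0].mean(),q[:,1].mean(),0],loss='soft_l1',f_scale=.002)
    print('dome',r.x,len(q),ce[i],q[:,2].max(),np.sqrt(np.mean(r.fun**2)))
    # plaques
    m=(P[...,2]>.006)&(P[...,2]<.02)&(P[...,0]>.2)&(P[...,0]<.6)&(P[...,1]<.1)&(P[...,1]>-.3)
    k,l,st,ce=cv2.connectedComponentsWithStats(m.astype(np.uint8))
    for i in range(1,k):
        if st[i,4]>60:
            q=P[l==i]; rc=cv2.minAreaRect((q[:,:2]*1000).astype(np.float32)); print('flat',st[i],rc,np.median(q[:,2]))
    for nm,m in(('yellow',(H>20)&(H<33)&(S>150)),('red',((H<6)|(H>174))&(S>150))):
        m=m&(P[...,2]>.25)&(P[...,2]<.33)
        q=P[m]; print(nm,len(q)); 
        if len(q): print(np.percentile(q,[2,10,50,90,98],axis=0).round(4).tolist())
    m=(P[...,2]>.24)&(P[...,2]<.33)&(P[...,0]>.3); k,l,st,ce=cv2.connectedComponentsWithStats(m.astype(np.uint8))
    q=P[m&(abs(P[...,2]-.26)<.006)]; rc=cv2.minAreaRect((q[:,:2]*1000).astype(np.float32)); print('frame',len(q),rc,np.median(q[:,2]))
```

```text
top table z 0.0006216584975160533
dome [ 4.68208408e-01 -3.34026817e-01  3.03641220e-04] 591 [357.65651438 216.        ] 0.06300333393702662 0.002644453305032464
flat [237 193  18  54 321] ((458.80413818359375, 65.3343505859375), (190.36367797851562, 46.768524169921875), 9.041542053222656) 0.016346314578154386
flat [282 203  25  30 394] ((461.5978088378906, -104.08192443847656), (96.59046936035156, 58.76150894165039), 25.702777862548828) 0.012466235940848835
flat [293 245  23  19 166] ((332.7714538574219, -135.53004455566406), (43.716739654541016, 71.6547622680664), 32.30071258544922) 0.009298225272024507
flat [335 248  16  21 130] ((315.2454833984375, -284.749267578125), (45.95655822753906, 63.67267990112305), 43.154239654541016) 0.01012433467350149
yellow 31
[[0.6349, 0.105, 0.2629], [0.6361, 0.1053, 0.2692], [0.6434, 0.1091, 0.305], [0.6537, 0.1123, 0.3088], [0.6608, 0.1126, 0.3113]]
red 38
[[0.608, 0.0162, 0.2554], [0.6082, 0.0183, 0.2601], [0.6191, 0.0246, 0.304], [0.6409, 0.0282, 0.31], [0.7449, 0.0284, 0.3119]]
frame 2453 ((743.7518920898438, 125.96198272705078), (366.16540527
[... 517 characters left out ...]
flat [219 296  25  18 194] ((328.97283935546875, -135.72213745117188), (40.99009704589844, 64.6449966430664), 36.246368408203125) 0.00798914628838332
flat [246 344  25  16 205] ((313.245361328125, -290.6826477050781), (42.142578125, 63.42927551269531), 49.35649871826172) 0.007947662105117104
yellow 257
[[0.4176, 0.102, 0.2526], [0.422, 0.1038, 0.2597], [0.4502, 0.8713, 0.2833], [0.6447, 0.8832, 0.3041], [0.6517, 0.8899, 0.3073]]
red 264
[[0.3476, 0.0174, 0.2518], [0.3533, 0.0187, 0.2562], [0.3806, 0.8707, 0.2817], [0.6154, 0.8807, 0.3045], [0.625, 0.8862, 0.3074]]
frame 2527 ((1141.939697265625, 830.90576171875), (1549.1380615234375, 1670.021240234375), 10.136412620544434) 0.2584733504021225
```

View pics/crop1.png

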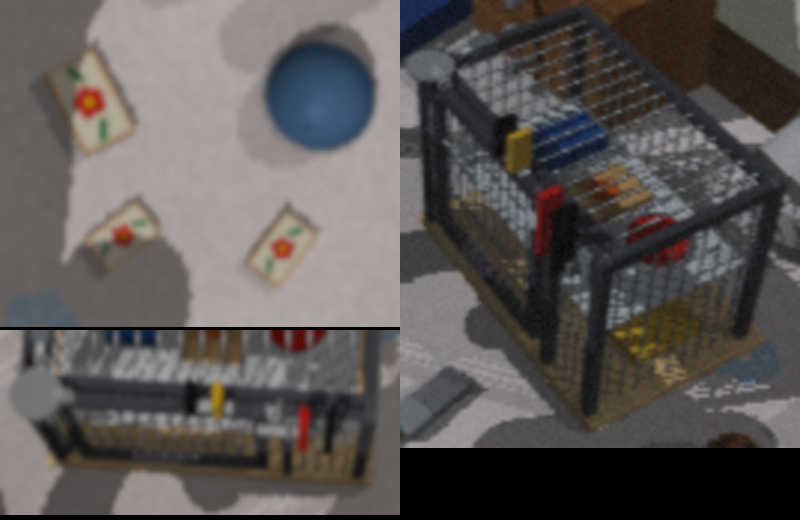

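The crop confirms it: the upper-left plaque measures about 94x57 mm with its top at 12 mm, which matches. The other two are about 64x42 mm. The tabs also match: yellow is at about (0.643, 0.109) and red at about (0.617, 0.024), both reaching 308 mm.

```bash
cat > go.py <<'E'
import sys
from h import *
s=monitor.observe(); p=np.array(s['tool_pos']); M=rot(s['tool_rot'])
print('t',round(s['time'],2),'p',p.round(4),'rpy',np.degrees(s['tool_rot']).round(2),'q',np.round(s['qpos'],2),'F',np.round(s['contact_force'],1),'open',round(s['opening'],4),s['grip_force'])
a=[float(v) for v in sys.argv[1:]]
for i in range(0,len(a),4):
    d=M.T@(np.array(a[i:i+3])-p)*100
    yaw=np.degrees(np.arctan2(M[1,0],M[0,0])); sp=-((a[i+3]-yaw+180)%360-180)
    print('cm',d.round(2),'spin',round(sp,1))
E
python3 - <<'E'
from h import *
for n in('top','side'):
    z=np.load(n+'.npz');P=pts(n,z['d']); hsv=cv2.cvtColor(z['p'],cv2.COLOR_RGB2HSV).astype(int); H,S,V=hsv[...,0],hsv[...,1],hsv[...,2]
    for nm,m in(('yellow',(H>18)&(H<33)&(S>120)),('red',((H<6)|(H>174))&(S>120))):
        m=m&(P[...,2]>.27)&(P[...,2]<.33)&(P[...,0]>.55)&(P[...,0]<.7)&(abs(P[...,1])<.2)
        q=P[m]; print(n,nm,len(q),q.min(0).round(4),q.mean(0).round(4),q.max(0).round(4))
    # black: dark points above 0.285 near gate
    m=(P[...,2]>.285)&(P[...,2]<.33)&(P[...,0]>.58)&(P[...,0]<.72)&(P[...,1]>-.1)&(P[...,1]<.3)
    k,l,st,ce=cv2.connectedComponentsWithStats(m.astype(np.uint8))
    for i in range(1,k):
        q=P[l==i]; print(n,'tall',len(q),q.min(0).round(4),q.mean(0).round(4),q.max(0).round(4),z['p'][l==i].mean(0).round())
    # front rail line
    m=(P[...,2]>.25)&(P[...,2]<.27)&(P[...,1]>-.02)&(P[...,1]<.25)&(P[...,0]>.62)&(P[...,0]<.70)&(V<80)
    q=P[m]; print('rail',len(q),np.polyfit(q[:,1],q[:,0],1))
    m=(P[...,2]>.25)&(P[...,2]<.27)&(P[...,1]>-.08)&(P[...,1]<.3)&(P[...,0]>.82)&(P[...,0]<.95)&(V<80)
    q=P[m]; print('back',len(q),np.polyfit(q[:,1],q[:,0],1) if len(q)>5 else '')
    m=(P[...,2]>.255)&(P[...,2]<.4)&(P[...,0]>.58)&(P[...,0]<.74)&(P[...,1]>.22)&(P[...,1]<.36); q=P[m]; print('hingepost',len(q),np.percentile(q,[2,50,98],axis=0).round(3).tolist())
E
python3 go.py .461 -.1055 .12 205.7
```

```text
top yellow 30 [0.6345 0.106  0.2749] [0.6431 0.1095 0.3009] [0.6573 0.1137 0.3124]
top red 33 [0.6079 0.022  0.271 ] [0.6162 0.0253 0.3009] [0.6305 0.0285 0.3136]
top tall 1 [0.7165 0.2888 0.2882] [0.7165 0.2888 0.2882] [0.7165 0.2888 0.2882] [89. 92. 97.]
top tall 31 [0.6373 0.1315 0.2856] [0.6481 0.1361 0.3042] [0.6614 0.1422 0.3131] [30. 29. 32.]
top tall 31 [0.6352 0.106  0.2923] [0.6459 0.1096 0.3048] [0.6604 0.1155 0.3124] [147. 122.  45.]
top tall 29 [0.6079 0.0222 0.2857] [0.6173 0.0253 0.3044] [0.6305 0.0285 0.3136] [134.  38.  37.]
top tall 30 [ 0.6058 -0.0047  0.2855] [ 0.6161 -0.0008  0.3052] [0.6303 0.0045 0.3132] [30. 30. 31.]
rail 609 [0.06805676 0.64690766]
back 550 [0.05169504 0.84889303]
hingepost 577 [[0.639, 0.224, 0.256], [0.674, 0.285, 0.269], [0.736, 0.316, 0.284]]
side yellow 94 [0.6299 0.1012 0.2703] [0.642  0.1077 0.2903] [0.6582 0.132  0.308 ]
side red 85 [0.6037 0.002  0.27  ] [0.614  0.0205 0.2937] [0.6301 0.0288 0.3092]
side tall 117 [0.6315 0.0999 0.2856] [0.6443 0.1181 0.2985] [0.6587 0.1401 0.308 ] [62. 53. 29.]
side tall 133 [ 0.6016 -0.0094  0.2854] [0.6148 0.0079 0.2984] [0.6301 0.0288 0.3092] [51. 21. 21.]
rail 497 [0.03157836 0.65161526]
back 560 [0.03806057 0.84655006]
hingepost 394 [[0.636, 0.224, 0.255], [0.672, 0.277, 0.268], [0.737, 0.312, 0.281]]
t 0.1 p [0.2128 0.4796 0.2261] rpy [-1.7992e+02 -1.0000e-02  1.5606e+02] q [ 1.01  0.34  1.52  0.    1.28 -0.15] F [-0.2  0.2 -0.4] open 0.092 0.0
cm [-46.43 -43.39  10.66] spin -49.6
```

Request:
{"api": "send_rows", "payload": {
  "targets": [
    {"translation": [-46.4,-43.4,2],"spin": -49.6,"jaw": 1},
    {"translation": [-46.4,-43.4,2],"spin": -49.6,"jaw": 1},
    {"translation": [-46.4,-43.4,2],"spin": -49.6,"jaw": 1},
    {"translation": [-46.4,-43.4,2],"spin": -49.6,"jaw": 1},
    {"translation": [-46.4,-43.4,2],"spin": -49.6,"jaw": 1}
  ]
}}

```text
time: 0.6
tool_pos: [0.2999, 0.2774, 0.2198]
tool_rot: [-3.141, -0.0, -2.899]
contact_force: [0.6, -0.1, -0.0]
opening: 0.0915
grip_force: 0.0
```

```bash
python3 go.py .461 -.1055 .12 205.7
```

```text
t 0.6 p [0.2999 0.2774 0.2198] rpy [-1.7999e+02 -1.0000e-02 -1.6612e+02] q [ 0.56  0.13  1.82 -0.    1.18 -1.25] F [ 0.6 -0.1 -0. ] open 0.0915 0.0
cm [ -6.46 -41.03   9.99] spin -11.8
```

Request:
{"api": "send_rows", "payload": {
  "targets": [
    {"translation": [-6.4,-40,8],"spin": -9,"jaw": 1},
    {"translation": [-6.4,-40,8],"spin": -9,"jaw": 1},
    {"translation": [-6.4,-40,8],"spin": -9,"jaw": 1},
    {"translation": [-6.4,-40,8],"spin": -9,"jaw": 1},
    {"translation": [-6.4,-40,8],"spin": -9,"jaw": 1}
  ]
}}

```text
time: 1.1
tool_pos: [0.3911, 0.0597, 0.1732]
tool_rot: [3.142, 0.0, -2.748]
contact_force: [1.4, 0.3, 0.2]
opening: 0.092
grip_force: 0.0
```

```bash
python3 go.py .461 -.1055 .12 205.7
```

```text
t 1.1 p [0.3911 0.0597 0.1732] rpy [ 1.8000e+02  2.0000e-02 -1.5744e+02] q [-0.04  0.17  1.93  0.    1.04 -2.01] F [1.4 0.3 0.2] open 0.092 0.0
cm [ -0.12 -17.94   5.32] spin -3.1
```

Request:
{"api": "send_rows", "payload": {
  "targets": [
    {"translation": [0,-18,5.3],"spin": -2,"jaw": 1},
    {"translation": [0,-18,5.3],"spin": -2,"jaw": 1},
    {"translation": [0,-18,5.3],"spin": -2,"jaw": 1},
    {"translation": [0,-18,5.3],"spin": -2,"jaw": 1},
    {"translation": [0,-18,5.3],"spin": -2,"jaw": 1}
  ]
}}

```text
time: 1.6
tool_pos: [0.4607, -0.1082, 0.1189]
tool_rot: [3.141, -0.001, -2.717]
contact_force: [-0.1, -0.4, -0.4]
opening: 0.092
grip_force: 0.0
```

```bash
python3 - <<'E'
from h import *
for n,(r0,r1,c0,c1) in(('top',(180,260,250,370)),('side',(210,360,200,370))):
    p,d,P=snap(n)
    cv2.imwrite(f'pics/{n}1.png',cv2.resize(p[r0:r1,c0:c1,::-1],None,fx=4,fy=4,interpolation=cv2.INTER_CUBIC))
a=cv2.imread('pics/top1.png');b=cv2.imread('pics/side1.png');b=cv2.resize(b,None,fx=.45,fy=.45)
h=max(a.shape[0],b.shape[0]);im=np.zeros((h,a.shape[1]+b.shape[1],3),np.uint8);im[:a.shape[0],:a.shape[1]]=a;im[:b.shape[0],a.shape[1]:]=b
cv2.imwrite('pics/m1.png',im);print(im.shape)
E
python3 go.py .461 -.1055 .12 205.7  .461 -.1055 .004 205.7
```

```text
(320, 786, 3)
t 1.7 p [ 0.4593 -0.1048  0.1198] rpy [ 1.7990e+02 -7.0000e-02 -1.5554e+02] q [-0.39  0.37  1.82  0.    0.96 -2.39] F [0.3 0.2 0.5] open 0.0915 0.0
cm [-0.12 -0.13 -0.02] spin -1.2
cm [-0.14 -0.15 11.58] spin -1.2
```

View pics/m1.png

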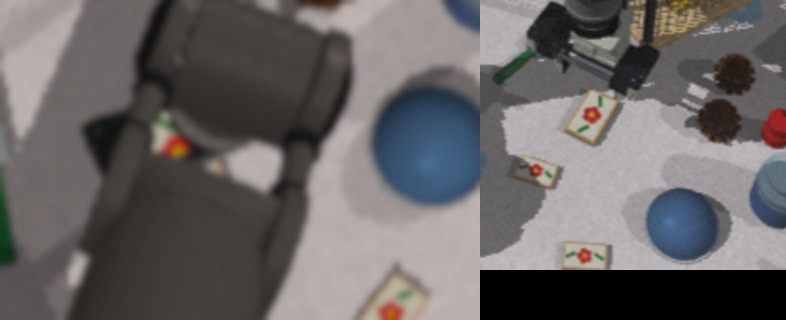

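The picture shows the gripper lined up across the plaque, which is untouched in the side part at (592,117). I lower straight down.

Request:
{"api": "send_rows", "payload": {
  "targets": [
    {"translation": [-0.1,-0.1,4],"spin": -1,"jaw": 1},
    {"translation": [-0.1,-0.1,8],"spin": -1,"jaw": 1},
    {"translation": [-0.1,-0.1,10.5],"spin": -1,"jaw": 1},
    {"translation": [-0.1,-0.1,11.6],"spin": -1,"jaw": 1},
    {"translation": [-0.1,-0.1,11.6],"spin": -1,"jaw": 1}
  ]
}}

```text
time: 2.2
tool_pos: [0.4605, -0.1038, 0.004]
tool_rot: [3.14, -0.001, -2.694]
contact_force: [0.1, 0.4, 1.3]
opening: 0.092
grip_force: 0.0
```

Request:
{"api": "send_rows", "payload": {
  "targets": [
    {"translation": [0,0,0],"spin": 0,"jaw": 0.5},
    {"translation": [0,0,0],"spin": 0,"jaw": 0.4},
    {"translation": [0,0,0],"spin": 0,"jaw": 0.4},
    {"translation": [0,0,0],"spin": 0,"jaw": 0.4},
    {"translation": [0,0,0],"spin": 0,"jaw": 0.4}
  ],
  "force": 12
}}

```text
time: 2.7
tool_pos: [0.4614, -0.1052, 0.0049]
tool_rot: [-3.141, 0.001, -2.696]
contact_force: [-0.6, 0.0, -0.8]
opening: 0.0563
grip_force: 0.1
```

```bash
python3 go.py .4665 -.3353 .12 205.7
```

```text
t 2.7 p [ 0.4614 -0.1052  0.0049] rpy [-1.7997e+02  4.0000e-02 -1.5444e+02] q [-0.39  0.56  1.92  0.    0.66 -2.4 ] F [-0.6  0.  -0.8] open 0.0563 0.11527599999681115
cm [  9.46 -20.98 -11.5 ] spin -0.1
```

Request:
{"api": "send_rows", "payload": {
  "targets": [
    {"translation": [0,0,0],"spin": 0,"jaw": 0.4},
    {"translation": [0,0,0],"spin": 0,"jaw": 0.4},
    {"translation": [0,0,-2],"spin": 0,"jaw": 0.4},
    {"translation": [0,0,-6],"spin": 0,"jaw": 0.4},
    {"translation": [0,0,-11],"spin": 0,"jaw": 0.4}
  ]
}}

```text
time: 3.2
tool_pos: [0.4598, -0.1046, 0.1142]
tool_rot: [3.138, -0.003, -2.696]
contact_force: [1.5, 0.2, -0.5]
opening: 0.0557
grip_force: 12.0
```

```bash
python3 go.py .4665 -.3353 .12 205.7
python3 - <<'E'
from h import *
p,d,P=snap('side')
cv2.imwrite('pics/side2.png',cv2.resize(p[200:370,200:420,::-1],None,fx=2.5,fy=2.5,interpolation=cv2.INTER_CUBIC))
z=np.load('top.npz');P=pts('top',z['d'])
m=(P[...,2]>.09)&(P[...,2]<.13)&(P[...,0]>.45)&(P[...,0]<.7)&(P[...,1]>-.5)&(P[...,1]<-.25)
q=P[m];print(len(q),q.min(0),np.median(q,0),q.max(0))
E
```

```text
t 3.2 p [ 0.4598 -0.1046  0.1142] rpy [ 179.79   -0.18 -154.45] q [-0.39  0.38  1.82  0.    0.95 -2.4 ] F [ 1.5  0.2 -0.5] open 0.0557 11.99986070394516
cm [  9.35 -21.1   -0.63] spin -0.1
338 [ 0.57568375 -0.42625207  0.09023415] [ 0.6098287  -0.39039811  0.10776407] [ 0.64456261 -0.35673153  0.11740222]
```

View pics/side2.png

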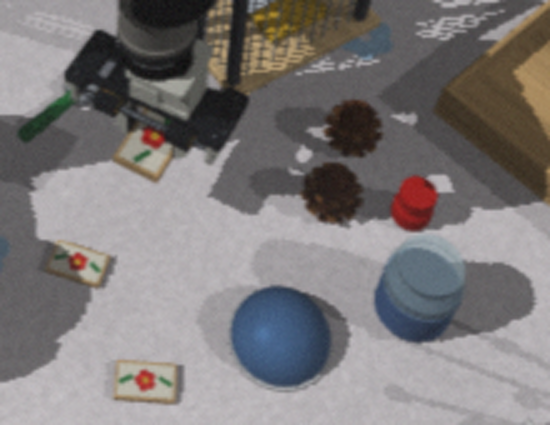

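The plaque is held level in the gripper at (143,152). The jar at (0.61,-0.39) is clear of the path, so I move over the bowl.

Request:
{"api": "send_rows", "payload": {
  "targets": [
    {"translation": [1.5,-3.5,-1],"spin": 0,"jaw": 0.4},
    {"translation": [3.5,-8,-1],"spin": 0,"jaw": 0.4},
    {"translation": [5.5,-12.5,-1],"spin": 0,"jaw": 0.4},
    {"translation": [7.5,-17,-1],"spin": 0,"jaw": 0.4},
    {"translation": [9.4,-21.1,-0.6],"spin": 0,"jaw": 0.4}
  ]
}}

```text
time: 3.75
tool_pos: [0.4674, -0.3385, 0.1205]
tool_rot: [-3.141, 0.0, -2.696]
contact_force: [0.9, -1.1, 0.5]
opening: 0.056
grip_force: 12.0
```

Request:
{"api": "send_rows", "payload": {
  "targets": [
    {"translation": [0,0,0],"spin": 0,"jaw": 0.4},
    {"translation": [0,0,0],"spin": 0,"jaw": 0.4},
    {"translation": [0,0,2],"spin": 0,"jaw": 0.4},
    {"translation": [0,0,4],"spin": 0,"jaw": 0.4},
    {"translation": [0,0,4],"spin": 0,"jaw": 0.4}
  ]
}}

```text
time: 4.25
tool_pos: [0.4662, -0.3331, 0.078]
tool_rot: [3.136, -0.002, -2.694]
contact_force: [-0.7, 0.5, -0.8]
opening: 0.0553
grip_force: 12.0
```

```bash
python3 go.py .4665 -.3353 .0595 205.7
python3 - <<'E'
from h import *
p,d,P=snap('side')
cv2.imwrite('pics/side3.png',cv2.resize(p[270:384,240:400,::-1],None,fx=4,fy=4,interpolation=cv2.INTER_CUBIC))
E
```

```text
t 4.25 p [ 0.4662 -0.3331  0.078 ] rpy [ 1.7967e+02 -1.1000e-01 -1.5435e+02] q [-0.75  0.58  1.57  0.    0.99 -2.77] F [-0.7  0.5 -0.8] open 0.0553 11.999884843826294
cm [ 0.07 -0.22  1.85] spin -0.1
```

View pics/side3.png

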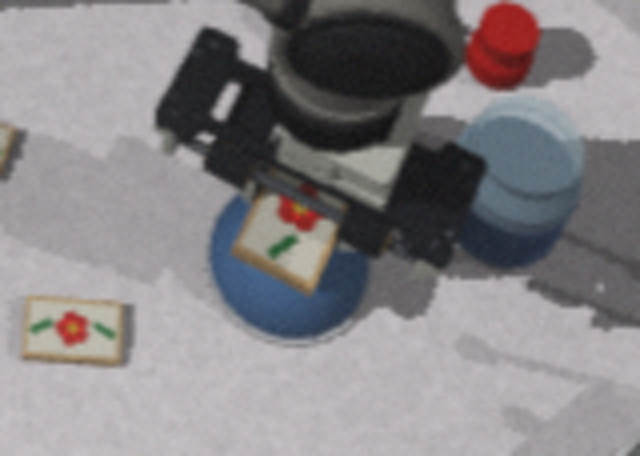

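The plaque sits above the bowl, roughly centred, with the flower at (297,212). I lower gently to contact.

Request:
{"api": "send_rows", "payload": {
  "targets": [
    {"translation": [0,-0.1,1],"spin": 0,"jaw": 0.4},
    {"translation": [0,-0.1,1.4],"spin": 0,"jaw": 0.4},
    {"translation": [0,-0.1,1.5],"spin": 0,"jaw": 0.4},
    {"translation": [0,-0.1,1.6],"spin": 0,"jaw": 0.4},
    {"translation": [0,-0.1,1.6],"spin": 0,"jaw": 0.4}
  ]
}}

```text
time: 4.8
tool_pos: [0.468, -0.337, 0.0647]
tool_rot: [-3.141, 0.0, -2.695]
contact_force: [-0.6, 0.4, -1.3]
opening: 0.0559
grip_force: 12.0
```

Request:
{"api": "send_rows", "payload": {
  "targets": [
    {"translation": [0,0,0.1],"spin": 0,"jaw": 0.4},
    {"translation": [0,0,0.1],"spin": 0,"jaw": 0.4},
    {"translation": [0,0,0.2],"spin": 0,"jaw": 0.4},
    {"translation": [0,0,0.2],"spin": 0,"jaw": 0.4},
    {"translation": [0,0,0.2],"spin": 0,"jaw": 0.4}
  ]
}}

```text
time: 5.3
tool_pos: [0.4679, -0.3369, 0.0624]
tool_rot: [3.141, 0.0, -2.695]
contact_force: [0.1, -0.6, -0.6]
opening: 0.0557
grip_force: 12.0
```

Request:
{"api": "send_rows", "payload": {
  "targets": [
    {"translation": [0,0,0.1],"spin": 0,"jaw": 0.4},
    {"translation": [0,0,0.1],"spin": 0,"jaw": 0.4},
    {"translation": [0,0,0.2],"spin": 0,"jaw": 0.4},
    {"translation": [0,0,0.2],"spin": 0,"jaw": 0.4},
    {"translation": [0,0,0.2],"spin": 0,"jaw": 0.4}
  ]
}}

```text
time: 5.8
tool_pos: [0.4679, -0.3369, 0.0604]
tool_rot: [3.141, 0.0, -2.695]
contact_force: [0.0, -0.1, -0.8]
opening: 0.0556
grip_force: 12.0
```

```bash
python3 go.py .4665 -.3353 .0595 205.7; python3 go.py .4665 -.3353 .0595 205.7
```

```text
t 5.8 p [ 0.4679 -0.3369  0.0604] rpy [ 179.99    0.   -154.43] q [-0.76  0.61  1.58  0.    0.95 -2.77] F [ 0.  -0.1 -0.8] open 0.0556 11.99988842010498
cm [0.06 0.21 0.09] spin -0.1
t 5.8 p [ 0.4679 -0.3369  0.0604] rpy [ 179.99    0.   -154.43] q [-0.76  0.61  1.58  0.    0.95 -2.77] F [ 0.  -0.1 -0.8] open 0.0556 11.99988842010498
cm [0.06 0.21 0.09] spin -0.1
```

Request:
{"api": "send_rows", "payload": {
  "targets": [
    {"translation": [0.1,0.15,0],"spin": 0,"jaw": 0.4},
    {"translation": [0.1,0.15,0.1],"spin": 0,"jaw": 0.4},
    {"translation": [0.1,0.15,0.1],"spin": 0,"jaw": 0.4},
    {"translation": [0.1,0.15,0.15],"spin": 0,"jaw": 0.4},
    {"translation": [0.1,0.15,0.15],"spin": 0,"jaw": 0.4}
  ]
}}

```text
time: 6.3
tool_pos: [0.4663, -0.3359, 0.0597]
tool_rot: [3.142, -0.0, -2.695]
contact_force: [-1.6, 2.0, 7.5]
opening: 0.0557
grip_force: 12.0
```

```bash
python3 -c "
from h import *
s=monitor.observe();print(s['torque'],s['contact_force'])"
```

```text
[ 0.45730427  0.54725151 -0.0345305 ] [-1.56554166  1.96680433  7.47129582]
```

Run:
```python
from h import *
c=get_calibration('side');K=c['intrinsics'];M=rot(c['orientation']);o=c['origin']
z=np.load('side.npz');P=pts('side',z['d'])
def ray(u,v,h):
    r=M@np.array([(u-K[0,2])/K[0,0],-(v-K[1,2])/K[1,1],-1]); return o+r*(h-o[2])/r[2]
print(ray(314.3,323,.0855), P[323,314],P[325,313])
p,d,P=snap('side')
print(monitor.observe()['torque'],monitor.observe()['contact_force'])
hsv=cv2.cvtColor(p,cv2.COLOR_RGB2HSV).astype(int);H,S,V=hsv[...,0],hsv[...,1],hsv[...,2]
m=((H<8)|(H>172))&(S>120)&(P[...,2]>.05)&(P[...,2]<.1)&(P[...,1]<-.28)&(P[...,1]>-.4);q=P[m];print(len(q),q.mean(0),q.min(0),q.max(0))
cv2.imwrite('pics/side4.png',cv2.resize(p[290:384,260:380,::-1],None,fx=5,fy=5,interpolation=cv2.INTER_CUBIC))
```

```text
[ 0.46080521 -0.3379363   0.0855    ] [ 0.46046017 -0.33727561  0.08470755] [ 0.45648374 -0.33861728  0.08011448]
[0.47146334 0.50204253 0.05148589] [-2.0885527  2.5136195  7.3733407]
185 [ 0.63203543 -0.32014262  0.05628352] [ 0.4505984  -0.35103851  0.05000862] [ 0.7112609  -0.29268051  0.06880773]
```

View pics/side4.png

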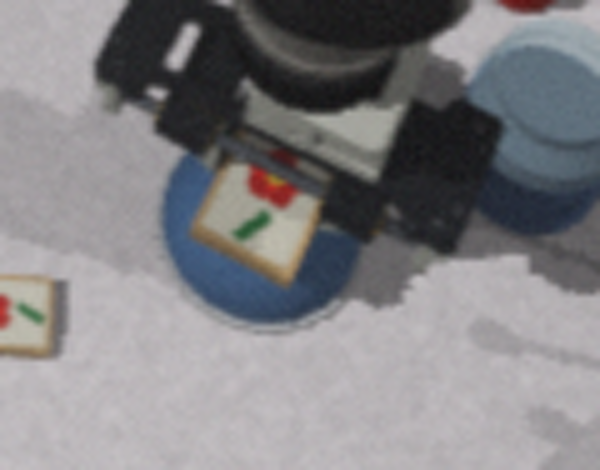

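Run:
```python
from h import *
c=get_calibration('side');K=c['intrinsics'];M=rot(c['orientation']);o=c['origin']
def ray(u,v,h):
    r=M@np.array([(u-K[0,2])/K[0,0],-(v-K[1,2])/K[1,1],-1]); return o+r*(h-o[2])/r[2]
n=lambda x,y:(260+x/5-.4,290+y/5-.4)
print('flower',ray(*n(275,182),.067))
# near-end top corners of plaque
a=ray(*n(196,225),.067);b=ray(*n(290,275),.067);print(a,b,np.linalg.norm(a-b)); mid=(a+b)/2
d=(b-a)[:2];ln=np.array([-d[1],d[0]])/np.linalg.norm(d); print('centre',mid[:2]+ln*.046,mid[:2]-ln*.046)
print('rim bottom',ray(*n(262,328),0))
```

```text
flower [ 0.46284556 -0.33965602  0.067     ]
[ 0.41438588 -0.33328343  0.067     ] [ 0.43699977 -0.380885    0.067     ] 0.05270006604813573
centre [ 0.46724253 -0.33734536] [ 0.38414313 -0.37682307]
rim bottom [ 0.42863592 -0.37886262  0.        ]
```

The plaque centre comes out at (0.465,-0.338) and the bowl at (0.465,-0.337) in the same camera, so it is within 2 mm. I ease the load and release.

Request:
{"api": "send_rows", "payload": {
  "targets": [
    {"translation": [0,0.1,-0.05],"spin": 0,"jaw": 0.4},
    {"translation": [0,0.1,-0.05],"spin": 0,"jaw": 0.6},
    {"translation": [0,0.1,-0.05],"spin": 0,"jaw": 0.64},
    {"translation": [0,0.1,-0.05],"spin": 0,"jaw": 0.7},
    {"translation": [0,0.1,-0.05],"spin": 0,"jaw": 0.8}
  ],
  "force": 5
}}

```text
time: 6.85
tool_pos: [0.4658, -0.335, 0.0592]
tool_rot: [3.141, -0.0, -2.695]
contact_force: [1.0, 0.5, 0.3]
opening: 0.0684
grip_force: 0.0
```

Request:
{"api": "send_rows", "payload": {
  "targets": [
    {"translation": [0,0,0],"spin": 0,"jaw": 1},
    {"translation": [0,0,0],"spin": 0,"jaw": 1},
    {"translation": [0,0,-2],"spin": 0,"jaw": 1},
    {"translation": [0,0,-5],"spin": 0,"jaw": 1},
    {"translation": [0,0,-10],"spin": 0,"jaw": 1}
  ]
}}

```text
time: 7.35
tool_pos: [0.4645, -0.3338, 0.1578]
tool_rot: [3.135, -0.002, -2.696]
contact_force: [0.5, -0.5, -0.6]
opening: 0.0917
grip_force: 0.0
```

```bash
python3 - <<'E'
from h import *
p,d,P=snap('side')
m=(P[...,2]>.058)&(P[...,2]<.085)&(P[...,0]>.38)&(P[...,0]<.55)&(P[...,1]>-.42)&(P[...,1]<-.26)
k,l,st,ce=cv2.connectedComponentsWithStats(m.astype(np.uint8));i=1+np.argmax(st[1:,4]);q=P[l==i]
print(st[i],cv2.minAreaRect((q[:,:2]*1000).astype(np.float32)),q.mean(0))
A=np.c_[q[:,:2]-q[:,:2].mean(0),np.ones(len(q))];print(np.linalg.lstsq(A,q[:,2],rcond=None)[0])
cv2.imwrite('pics/side5.png',cv2.resize(p[250:384,220:400,::-1],None,fx=3.5,fy=3.5,interpolation=cv2.INTER_CUBIC))
E
python3 go.py .616 .004 .33 176
```

```text
[298 307  34  40 747] ((465.87664794921875, -337.9977111816406), (94.70549774169922, 55.725528717041016), 25.448326110839844) [ 0.46338806 -0.33950472  0.06533468]
[-0.0128244   0.03041901  0.06533468]
t 7.4 p [ 0.4683 -0.3372  0.1685] rpy [-179.44    0.22 -154.42] q [-0.76  0.48  1.47  0.    1.18 -2.77] F [ 1.8 -2.3  6.6] open 0.0921 0.0
cm [-28.11  24.24 -16.28] spin 29.6
```

View pics/side5.png

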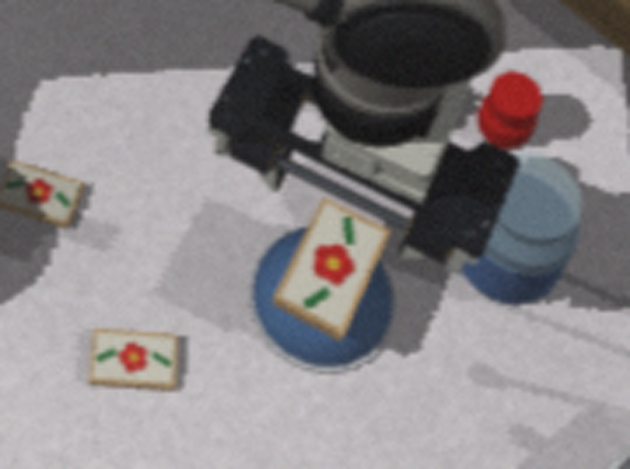

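The plaque rests level and centred on the bowl, with the flower at (333,263). Its tilt is about 0.03 rad and its centre is about 1 mm off the bowl's top. Next is the bolt.

Request:
{"api": "send_rows", "payload": {
  "targets": [
    {"translation": [0,0,-5],"spin": 8,"jaw": 0.85},
    {"translation": [-2,2,-10],"spin": 16,"jaw": 0.85},
    {"translation": [-5,4,-14],"spin": 24,"jaw": 0.85},
    {"translation": [-8,6.5,-17],"spin": 29.5,"jaw": 0.85},
    {"translation": [-11,9.5,-18],"spin": 29.5,"jaw": 0.85}
  ],
  "force": 20
}}

```text
time: 7.9
tool_pos: [0.5243, -0.2045, 0.3419]
tool_rot: [-3.139, 0.005, 3.068]
contact_force: [1.5, 0.3, -0.9]
opening: 0.078
grip_force: 0.0
```

```bash
python3 go.py .616 .004 .345 176.2
```

```text
t 7.9 p [ 0.5243 -0.2045  0.3419] rpy [-179.85    0.29  175.79] q [-0.51  0.35  1.19 -0.    1.59 -2.01] F [ 1.5  0.3 -0.9] open 0.078 0.0
cm [-7.62 21.46 -0.32] spin -0.4
```

Request:
{"api": "send_rows", "payload": {
  "targets": [
    {"translation": [-1.5,4.5,-0.5],"spin": 0,"jaw": 0.85},
    {"translation": [-3,9,-0.5],"spin": 0,"jaw": 0.85},
    {"translation": [-5,13.5,-0.5],"spin": 0,"jaw": 0.85},
    {"translation": [-6.5,18,-0.5],"spin": 0,"jaw": 0.85},
    {"translation": [-7.6,21,-0.3],"spin": 0,"jaw": 0.85}
  ]
}}

```text
time: 8.4
tool_pos: [0.6143, 0.003, 0.3417]
tool_rot: [3.141, 0.001, 3.075]
contact_force: [-0.7, -0.6, 1.0]
opening: 0.0782
grip_force: 0.0
```

Request:
{"api": "send_rows", "payload": {
  "targets": [
    {"translation": [0,0,0],"spin": 0,"jaw": 0.85},
    {"translation": [0,0,0],"spin": 0,"jaw": 0.85},
    {"translation": [0,0,0],"spin": 0,"jaw": 0.85},
    {"translation": [0,0,0],"spin": 0,"jaw": 0.85},
    {"translation": [0,0,0],"spin": 0,"jaw": 0.85}
  ]
}}

```text
time: 8.9
tool_pos: [0.6133, -0.0013, 0.3419]
tool_rot: [-3.142, 0.0, 3.071]
contact_force: [-0.1, 0.2, 0.8]
opening: 0.0779
grip_force: 0.0
```

```bash
python3 go.py .616 .004 .27 176.2;  python3 - <<'E'
from h import *
p,d,P=snap('side');p2,d,P=snap('top')
a=cv2.resize(p[90:190,230:350,::-1],(480,400),interpolation=cv2.INTER_CUBIC)
b=cv2.resize(p2[100:200,220:300,::-1],(320,400),interpolation=cv2.INTER_CUBIC)
cv2.imwrite('pics/m6.png',np.hstack([a,b]))
E
```

```text
t 8.9 p [ 0.6133 -0.0013  0.3419] rpy [-1.8000e+02  3.0000e-02  1.7597e+02] q [-0.13  0.46  1.03  0.    1.65 -1.63] F [-0.1  0.2  0.8] open 0.0779 0.0
cm [-0.23  0.55  7.19] spin -0.2
```

View pics/m6.png

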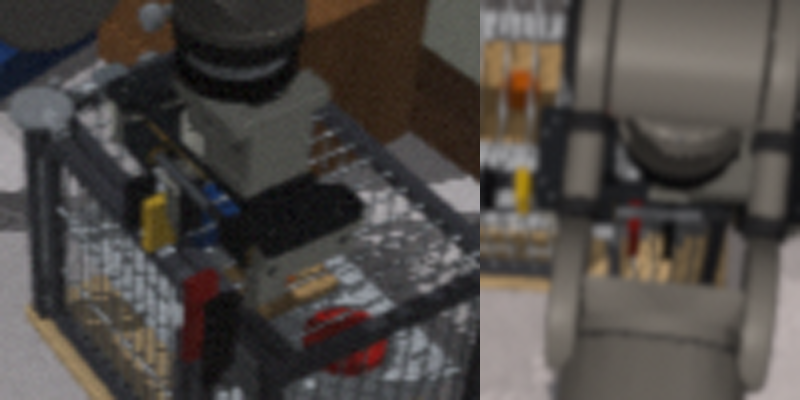

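The picture shows the gripper above the bolt tabs: red at (200,310) and black beside it in the side part. I shift 5 mm towards +y and lower.

Request:
{"api": "send_rows", "payload": {
  "targets": [
    {"translation": [-0.2,0.5,0],"spin": 0,"jaw": 0.85},
    {"translation": [-0.2,0.5,1.5],"spin": 0,"jaw": 0.85},
    {"translation": [-0.2,0.5,3],"spin": 0,"jaw": 0.85},
    {"translation": [-0.2,0.5,5],"spin": 0,"jaw": 0.85},
    {"translation": [-0.2,0.5,7.1],"spin": 0,"jaw": 0.85}
  ]
}}

```text
time: 9.5
tool_pos: [0.6161, 0.005, 0.2702]
tool_rot: [3.141, 0.001, 3.073]
contact_force: [-0.8, -0.5, -0.1]
opening: 0.0784
grip_force: 0.0
```

Request:
{"api": "send_rows", "payload": {
  "targets": [
    {"translation": [0,0,0],"spin": 0,"jaw": 0.85},
    {"translation": [0,0,0],"spin": 0,"jaw": 0.6},
    {"translation": [0,0,0],"spin": 0,"jaw": 0.5},
    {"translation": [0,0,0],"spin": 0,"jaw": 0.43},
    {"translation": [0,0,0],"spin": 0,"jaw": 0.38}
  ]
}}

```text
time: 10.0
tool_pos: [0.6162, 0.0048, 0.2715]
tool_rot: [3.141, 0.002, 3.073]
contact_force: [0.8, 4.2, 0.2]
opening: 0.0505
grip_force: 2.2
```

Request:
{"api": "send_rows", "payload": {
  "targets": [
    {"translation": [0,0,0],"spin": 0,"jaw": 0.33},
    {"translation": [0,0,0],"spin": 0,"jaw": 0.28},
    {"translation": [0,0,0],"spin": 0,"jaw": 0.2},
    {"translation": [0,0,0],"spin": 0,"jaw": 0.2},
    {"translation": [0,0,0],"spin": 0,"jaw": 0.2}
  ]
}}

```text
time: 10.5
tool_pos: [0.6162, 0.0066, 0.2711]
tool_rot: [3.138, 0.001, 3.074]
contact_force: [1.7, 10.7, 4.2]
opening: 0.0233
grip_force: 20.0
```

Request:
{"api": "send_rows", "payload": {
  "targets": [
    {"translation": [0,0,0],"spin": 0,"jaw": 0.2},
    {"translation": [0,0,0],"spin": 0,"jaw": 0.2},
    {"translation": [0,0,0],"spin": 0,"jaw": 0.2},
    {"translation": [0,0,0],"spin": 0,"jaw": 0.2},
    {"translation": [0,0,0],"spin": 0,"jaw": 0.2}
  ]
}}

```text
time: 11.0
tool_pos: [0.6162, 0.0067, 0.2711]
tool_rot: [3.138, 0.001, 3.074]
contact_force: [1.4, 9.2, 3.8]
opening: 0.023
grip_force: 20.0
```

The opening of 23–24 mm means the bolt is fully drawn. I release and move to the catch.

Request:
{"api": "send_rows", "payload": {
  "targets": [
    {"translation": [0,0,0],"spin": 0,"jaw": 0.5},
    {"translation": [0,0,0],"spin": 0,"jaw": 0.85},
    {"translation": [0,0,0],"spin": 0,"jaw": 0.85},
    {"translation": [0,0,-3],"spin": 0,"jaw": 0.85},
    {"translation": [0,0,-7],"spin": 0,"jaw": 0.85}
  ]
}}

```text
time: 11.5
tool_pos: [0.6149, 0.004, 0.3389]
tool_rot: [-3.141, -0.006, 3.072]
contact_force: [1.3, -0.1, 0.8]
opening: 0.0587
grip_force: 0.0
```

```bash
python3 go.py .645 .130 .342 176.2
```

```text
t 11.5 p [0.6149 0.004  0.3389] rpy [-179.97   -0.35  176.02] q [-0.12  0.47  1.02 -0.    1.65 -1.62] F [ 1.3 -0.1  0.8] open 0.0587 0.0
cm [-2.13 12.77 -0.33] spin -0.2
```

Request:
{"api": "send_rows", "payload": {
  "targets": [
    {"translation": [0,0,0],"spin": 0,"jaw": 0.85},
    {"translation": [-1,4,0],"spin": 0,"jaw": 0.85},
    {"translation": [-2.1,8.5,0],"spin": 0,"jaw": 0.85},
    {"translation": [-2.1,12.5,0],"spin": 0,"jaw": 0.85},
    {"translation": [-2.1,12.5,0],"spin": 0,"jaw": 0.85}
  ]
}}

```text
time: 12.0
tool_pos: [0.6451, 0.1325, 0.3391]
tool_rot: [3.141, -0.002, 3.078]
contact_force: [0.2, -0.0, -0.3]
opening: 0.0778
grip_force: 0.0
```

Request:
{"api": "send_rows", "payload": {
  "targets": [
    {"translation": [0,0,0],"spin": 0,"jaw": 0.85},
    {"translation": [0,0,0],"spin": 0,"jaw": 0.85},
    {"translation": [0,0,0],"spin": 0,"jaw": 0.85},
    {"translation": [0,0,0],"spin": 0,"jaw": 0.85},
    {"translation": [0,0,0],"spin": 0,"jaw": 0.85}
  ]
}}

```text
time: 12.5
tool_pos: [0.6454, 0.127, 0.3408]
tool_rot: [3.142, 0.0, 3.072]
contact_force: [-0.4, -0.3, 0.4]
opening: 0.078
grip_force: 0.0
```

```bash
python3 go.py .645 .130 .27 176.2
```

```text
t 12.5 p [0.6454 0.127  0.3408] rpy [1.8000e+02 2.0000e-02 1.7599e+02] q [ 0.08  0.56  0.86 -0.    1.71 -1.42] F [-0.4 -0.3  0.4] open 0.078 0.0
cm [0.06 0.29 7.08] spin -0.2
```

Request:
{"api": "send_rows", "payload": {
  "targets": [
    {"translation": [0,0.3,0],"spin": 0,"jaw": 0.85},
    {"translation": [0,0.3,1.5],"spin": 0,"jaw": 0.85},
    {"translation": [0,0.3,3],"spin": 0,"jaw": 0.85},
    {"translation": [0,0.3,5],"spin": 0,"jaw": 0.85},
    {"translation": [0,0.3,7.0],"spin": 0,"jaw": 0.85}
  ]
}}

```text
time: 13.0
tool_pos: [0.6456, 0.1311, 0.2701]
tool_rot: [3.141, 0.001, 3.073]
contact_force: [0.7, 0.1, -0.0]
opening: 0.078
grip_force: 0.0
```

Request:
{"api": "send_rows", "payload": {
  "targets": [
    {"translation": [0,0,0],"spin": 0,"jaw": 0.7},
    {"translation": [0,0,0],"spin": 0,"jaw": 0.55},
    {"translation": [0,0,0],"spin": 0,"jaw": 0.45},
    {"translation": [0,0,0],"spin": 0,"jaw": 0.35},
    {"translation": [0,0,0],"spin": 0,"jaw": 0.2}
  ],
  "force": 28
}}

```text
time: 13.5
tool_pos: [0.646, 0.1301, 0.2719]
tool_rot: [-3.14, 0.002, 3.072]
contact_force: [0.2, -4.8, 2.7]
opening: 0.0425
grip_force: 2.3
```

Request:
{"api": "send_rows", "payload": {
  "targets": [
    {"translation": [0,0,0],"spin": 0,"jaw": 0.2},
    {"translation": [0,0,0],"spin": 0,"jaw": 0.2},
    {"translation": [0,0,0],"spin": 0,"jaw": 0.2},
    {"translation": [0,0,0],"spin": 0,"jaw": 0.2},
    {"translation": [0,0,0],"spin": 0,"jaw": 0.2}
  ]
}}

```text
time: 14.0
tool_pos: [0.6462, 0.1303, 0.272]
tool_rot: [-3.141, 0.003, 3.072]
contact_force: [1.6, -4.2, 5.7]
opening: 0.0235
grip_force: 28.0
```

```bash
python3 go.py .645 .130 .27 176.2
```

```text
t 14.0 p [0.6462 0.1303 0.272 ] rpy [-1.7997e+02  1.7000e-01  1.7602e+02] q [ 0.08  0.58  1.02 -0.    1.54 -1.42] F [ 1.6 -4.2  5.7] open 0.0235 28.000802993774414
cm [ 0.12 -0.04  0.2 ] spin -0.2
```

The opening of 23.5 mm at 28 N means the catch is squeezed home. I swing the gate on a 165 mm arc about the hinge, 15° per call.

Request:
{"api": "send_rows", "payload": {
  "targets": [
    {"translation": [0.86,0.02,0],"spin": 3,"jaw": 0.2},
    {"translation": [1.72,0.09,0],"spin": 6,"jaw": 0.2},
    {"translation": [2.58,0.2,0],"spin": 9,"jaw": 0.2},
    {"translation": [3.43,0.36,0],"spin": 12,"jaw": 0.2},
    {"translation": [4.27,0.56,0],"spin": 15,"jaw": 0.2}
  ],
  "force": 30
}}

```text
time: 14.5
tool_pos: [0.604, 0.1393, 0.2719]
tool_rot: [3.14, 0.004, 2.808]
contact_force: [3.9, -0.9, 4.2]
opening: 0.0236
grip_force: 30.0
```

```bash
python3 go.py; python3 -c "
from h import *
s=monitor.observe();p=s['tool_pos'][:2]-np.array([.6575,.2945]);print(np.hypot(*p),rot(s['tool_rot']).T@s['contact_force'])"
```

```text
t 14.5 p [0.604  0.1393 0.2719] rpy [179.94   0.21 160.91] q [ 0.1   0.49  1.16 -0.    1.48 -1.13] F [ 3.9 -0.9  4.2] open 0.0236 30.018695890903473
0.16415185267996174 [-3.97344701  0.39432944 -4.15433693]
```

Request:
{"api": "send_rows", "payload": {
  "targets": [
    {"translation": [0.86,0.02,0],"spin": 3,"jaw": 0.2},
    {"translation": [1.72,0.09,0],"spin": 6,"jaw": 0.2},
    {"translation": [2.58,0.2,0],"spin": 9,"jaw": 0.2},
    {"translation": [3.43,0.36,0],"spin": 12,"jaw": 0.2},
    {"translation": [4.27,0.56,0],"spin": 15,"jaw": 0.2}
  ]
}}

```text
time: 15.0
tool_pos: [0.5666, 0.1584, 0.2719]
tool_rot: [3.139, 0.005, 2.547]
contact_force: [8.2, -0.9, 4.6]
opening: 0.0236
grip_force: 30.0
```

Request:
{"api": "send_rows", "payload": {
  "targets": [
    {"translation": [0.86,0.02,0],"spin": 3,"jaw": 0.2},
    {"translation": [1.72,0.09,0],"spin": 6,"jaw": 0.2},
    {"translation": [2.58,0.2,0],"spin": 9,"jaw": 0.2},
    {"translation": [3.43,0.36,0],"spin": 12,"jaw": 0.2},
    {"translation": [4.27,0.56,0],"spin": 15,"jaw": 0.2}
  ]
}}

```text
time: 15.5
tool_pos: [0.5337, 0.1875, 0.2718]
tool_rot: [3.138, 0.002, 2.285]
contact_force: [5.1, 1.8, 3.9]
opening: 0.0233
grip_force: 30.0
```

```bash
python3 go.py; python3 -c "
from h import *
s=monitor.observe();p=s['tool_pos'][:2]-np.array([.6575,.2945]);print(np.hypot(*p),rot(s['tool_rot']).T@s['contact_force'])"
```

```text
t 15.5 p [0.5337 0.1875 0.2718] rpy [1.7977e+02 1.4000e-01 1.3093e+02] q [ 0.2   0.39  1.33 -0.    1.42 -0.51] F [5.1 1.8 3.9] open 0.0233 30.037912130355835
0.16360487659107315 [-1.9717119   5.06677292 -3.82953392]
```

Request:
{"api": "send_rows", "payload": {
  "targets": [
    {"translation": [0.86,0.02,0],"spin": 3,"jaw": 0.2},
    {"translation": [1.72,0.09,0],"spin": 6,"jaw": 0.2},
    {"translation": [2.58,0.2,0],"spin": 9,"jaw": 0.2},
    {"translation": [3.43,0.36,0],"spin": 12,"jaw": 0.2},
    {"translation": [4.27,0.56,0],"spin": 15,"jaw": 0.2}
  ]
}}

```text
time: 16.0
tool_pos: [0.5104, 0.2235, 0.2719]
tool_rot: [3.136, 0.001, 2.023]
contact_force: [10.3, 0.6, 3.4]
opening: 0.0236
grip_force: 30.1
```

Request:
{"api": "send_rows", "payload": {
  "targets": [
    {"translation": [0.86,0.02,0],"spin": 3,"jaw": 0.2},
    {"translation": [1.72,0.09,0],"spin": 6,"jaw": 0.2},
    {"translation": [2.58,0.2,0],"spin": 9,"jaw": 0.2},
    {"translation": [3.43,0.36,0],"spin": 12,"jaw": 0.2},
    {"translation": [4.27,0.56,0],"spin": 15,"jaw": 0.2}
  ]
}}

```text
time: 16.5
tool_pos: [0.4971, 0.2641, 0.2718]
tool_rot: [3.136, 0.0, 1.761]
contact_force: [10.7, -1.3, 3.9]
opening: 0.0238
grip_force: 30.1
```

```bash
python3 go.py; python3 -c "
from h import *
s=monitor.observe();p=s['tool_pos'][:2]-np.array([.6575,.2945]);print(np.hypot(*p),np.degrees(np.arctan2(*p))+176,rot(s['tool_rot']).T@s['contact_force'])"
```

```text
t 16.5 p [0.4971 0.2641 0.2718] rpy [1.7966e+02 1.0000e-02 1.0091e+02] q [ 0.35  0.38  1.34 -0.    1.41  0.16] F [10.7 -1.3  3.9] open 0.0238 30.05450427532196
0.16323790489873466 75.27287570931439 [-3.32857024 10.32103494 -3.81764517]
```

Request:
{"api": "send_rows", "payload": {
  "targets": [
    {"translation": [0.3,0.05,0],"spin": 1,"jaw": 0.2},
    {"translation": [0.6,0.1,0],"spin": 2,"jaw": 0.2},
    {"translation": [0.6,0.1,0],"spin": 2,"jaw": 0.2},
    {"translation": [0.6,0.1,0],"spin": 2,"jaw": 0.2},
    {"translation": [0.6,0.1,0],"spin": 2,"jaw": 0.2}
  ]
}}

```text
time: 17.0
tool_pos: [0.4962, 0.2697, 0.2719]
tool_rot: [3.138, 0.0, 1.728]
contact_force: [6.8, -2.6, 6.0]
opening: 0.0236
grip_force: 30.0
```

Request:
{"api": "send_rows", "payload": {
  "targets": [
    {"translation": [0,0,0],"spin": 0,"jaw": 0.2},
    {"translation": [0,0,0],"spin": 0,"jaw": 0.2},
    {"translation": [0,0,0],"spin": 0,"jaw": 0.2},
    {"translation": [0,0,0],"spin": 0,"jaw": 0.2},
    {"translation": [0,0,0],"spin": 0,"jaw": 0.2}
  ]
}}

```text
time: 17.5
tool_pos: [0.4962, 0.2697, 0.2718]
tool_rot: [3.138, 0.0, 1.729]
contact_force: [6.6, -2.8, 5.7]
opening: 0.0237
grip_force: 30.0
```

```bash
python3 go.py
python3 - <<'E'
from h import *
a,_,_=snap('side')
b,_,_=snap('top')
z=np.load('top.npz');P=pts('side',np.load('side.npz')['d'])
m=(P[...,2]>.058)&(P[...,2]<.085)&(P[...,0]>.38)&(P[...,0]<.55)&(P[...,1]>-.42)&(P[...,1]<-.26)
q=P[m];print(len(q),cv2.minAreaRect((q[:,:2]*1000).astype(np.float32)))
cv2.imwrite('pics/fin.png',np.hstack([cv2.resize(a[:,100:420,::-1],(400,480)),cv2.resize(b[60:300,120:400,::-1],(400,480))]))
E
```

```text
t 17.5 p [0.4962 0.2697 0.2718] rpy [1.7977e+02 1.0000e-02 9.9040e+01] q [ 0.36  0.38  1.34 -0.    1.42  0.21] F [ 6.6 -2.8  5.7] open 0.0237 30.03912180662155
749 ((465.7348327636719, -337.9642639160156), (94.23928833007812, 55.984745025634766), 25.523334503173828)
```

View pics/fin.png

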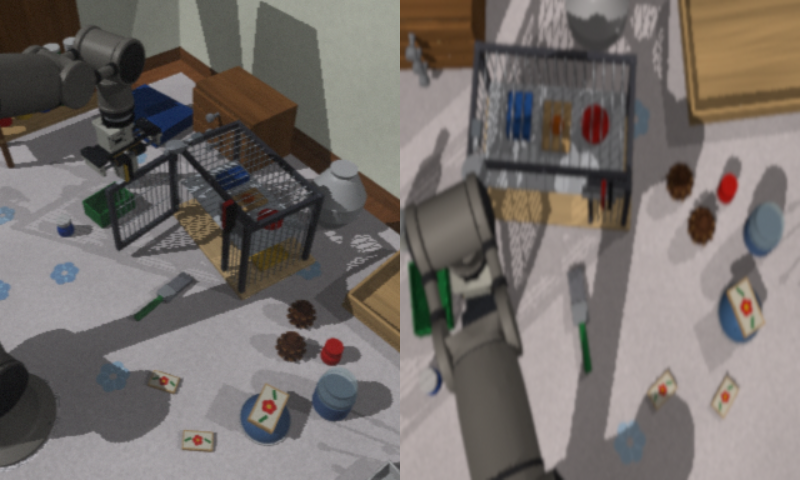

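The picture shows the gate wide open at about 77° (side part, about (140,195)), still held by its catch. The red bolt is against the black tab at (228,212), and the plaque lies level on the bowl at (267,405). I hand in.

```bash
python3 -c "
from cell import job
print(job.hand_in())"
```

```text
the job is handed in; nothing more can be done
None
```

I handed the job in at about 17.6 s (the hand-in gave no verdict): the plaque is balanced flower up and level on the blue bowl, about 2 mm off centre by camera, the bolt is drawn, and the gripper still holds the gate by its squeezed catch at about 77°.

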